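# Lock the hot-water pot, find its cap's thread hand and hold the cap off for filling

### The arm

A 6-joint arm with a two-finger parallel gripper is mounted at the origin on the work surface. World frame = base frame: x ahead of the robot, y to its left, z up, the work surface at z = 0. Lengths are in m, angles in rad, forces in N, time in s.
With the tool pointing down it reaches from about 0.35 to 0.875 m from the base axis. Payload 4.2 kg.
Tool frame: the origin (TCP) lies between the finger pads; the fingertips stand 11 mm ahead of it and the grasp point (between the pads) lies 8 mm behind it; x points along the fingers, y is the direction in which the jaws open and shut, and the axes are right-handed (so a half turn about x gives the same grasp; the last joint's range is limited). The gripper opens to 87 mm and grips with 3 to 60 N. Pads are 19 mm wide; open, the fingers measure 117 mm over their backs; the gripper's body (75 mm by 190 mm) begins 51 mm behind the grasp point.
Start: joints at [-1.061, 0.385, 0.008, 0, -1.194, -0.259], TCP at [0.155, -0.605, 0.234] pointing down, gripper open.
Joint ranges: [-3.14, 3.14], [-1.21, 2.06], [-1.07, 1.41], [-3.16, 2.05], [-2.99, -0.16], [-3.1, 3.1]. Speed limits (rad/s): [2.79, 2.79, 3.14, 3.14, 3.14, 3.14].

### API

Orientations are given as a rotation vector (axis times angle).
In Python, from workcell import read_state, read_camera, camera_info, finish_job gives the robot as it stands.
- The arm moves only by the tool servo_tool, never from a script. Its argument "moves" is a list of rows, each an object of numbers: "x", "y", "z": the shift along the tool's x, y, z in m; "ax", "ay", "az": the turn, a rotation vector about the tool's x, y, z in rad. A call has 1 to 10 rows; each row is the pose to reach, as a shift and turn from the pose commanded when the call began, along the tool's axes at that moment; what a row does not reach only later rows make up. A row lasts 1/12 s, in which the tool goes at most 41.7 mm and 7.16 degrees, less where a joint would pass 70% of its speed; a pose out of reach is approached as far as the arm can. A call with a gripper value outside its range is refused whole. "grip" is the closure, from 0 (fully open) to 1 (shut), set as the call begins (left out, the last holds). The fingers move at their own pace and stop on an object; "newtons" is the grip in N (left out, the last holds). Time passes only in rows, so rows that repeat a pose let the fingers close. It gives the time, the measured TCP pose, the force and the opening at its end, in the units of the state.
- read_state(): the state, without advancing time (a new reading comes with each control period).
- read_camera(name): name is "scene" or "side" or "wrist"; returns (picture, depth): 480x640x3 uint8, red, green, blue; 480x640 float32, m along the optical axis (not along the pixel's ray), 0 where there is no reading.
- camera_info(name): a dict with "intrinsics" (3x3 intrinsics, pixels), "eye" and "attitude" of the camera in the world. Camera axes: x right, y up, looking along -z (the intrinsics and any distortion apply to the point x, -y, -z); pixel columns grow to the right and rows downward; lengths in m; the calibration is good to about 2 mm. A picture is of the moment at which its call begins: read the wrist's pose just before it. camera_info takes no time and is no camera call; for the wrist camera it gives the pose at the moment of the call.
- finish_job(): hands the job in, once; it reports no verdict.
The state is a dict: "time": time; "q": joint angles; "joint_velocities": joint speeds; "effort": joint torques, N m; "position": TCP position; "orientation": TCP orientation; "wrist_force": force on the tool from outside, world axes, zero at the start; "torque": the same for the moment, N m; "width": finger opening in m.
Only numpy, scipy, OpenCV 4.12 (cv2) and the standard library are available. Lean on these libraries where they do the work, as an engineer would, in place of code of your own. Each camera call takes 0.05 s, during which the arm holds its last target.

### The job

Get the dark blue hot-water pot ready for filling: slide the orange lock on its top all the way to the end stop at the red dot, so that nothing can run out of the spout, and then unscrew its black filler cap. Nobody remembers which way this cap's thread goes, so try it one way and, if it will not give, the other; turn it the way that gives until it is free (about a quarter turn) and only then lift it off. Finish still holding the cap upright in the gripper, at least 5 cm higher than it sat and fully to one side of the opening so that I can pour, with the lock still on and the silver pot and everything else left as they were.

Things in the scene. Friction and masses are not known exactly. Their poses are not given: they have to be found in the camera images.
- pot_blue: Dark blue insulated hot-water pot, fixed, round, 190 mm in diameter, on a grey drip tray 8 mm thick. Origin: centre of its underside, z up its axis. Its front (black head with spout, 100 mm wide, reaching 136 mm from the axis) points along its own -x. Flat top deck 190 mm above the origin. It stands left or right of the silver pot, axes 250 mm apart.
- pot_blue_mouth (a point): Centre of the blue pot's opening: on its axis, at the rim of the steel filler collar (68 mm outside diameter, standing 22 mm up from the deck, rim 212 mm above the pot's origin) into which the cap is screwed.
- lock_blue (a joint): Lock slide of the blue pot: orange block on the front of the top deck, 86 mm in front of the pot's axis. It slides along the pot's own y only, stiffly (about 1.5 N), and stays where left. Value in m: 0 is the end by the green dot (-y), growing towards +y; 0.040 is the end stop by the red dot, locked. Starts in 0 to 0.012.
- lock_blue_top (a point): Centre of the top face of the blue pot's orange lock block: 14 mm along pot x, 20 mm along pot y, 24 mm high above the panel it slides on (panel 192 mm above the pot's origin).
- cap_blue: Black screw cap of the blue pot, loose, 0.08 to 0.17 kg. Origin: centre of the underside of its round flange (72 mm diameter, 6 mm thick), which sits on the collar's rim when screwed home; z up, x then along the pot's x. Below hangs a grey plug 37 mm in diameter, 18 mm long, with a pin at either side (52 mm over the pins).
- cap_blue_grip (a point): Middle of the cap's grip, an upright bar 60 mm long (cap x), 16 mm thick (cap y), 22 mm high on the flange; 17 mm above the cap's origin. Hidden thread hand, either way: one way the cap is blocked at once (it gives some 2 to 8 degrees under force); the other way it turns on, rising 4 mm, to a stop at about 83 degrees, and from about 60 degrees it lifts straight out, not before.
- pot_silver: Silver pot of the same shape on the same tray, turned the same way; fixed, not to be used. Origin at the centre of its underside.
- cap_silver: The silver pot's cap, the same shape as the blue pot's, screwed home; loose; leave alone.
- lock_silver_top (a point): Centre of the top face of the silver pot's orange lock block; leave alone.
- mug: White mug, 76 mm in diameter, 88 mm high, on the drip tray in front of a pot. Origin at the centre of its underside.
- sugar_jar: Clear jar with a steel lid, 64 mm in diameter, 85 mm high, at the front of the tray between the pots. Origin at the centre of its underside.
- spoon_tin: Steel tin of teaspoons, 60 mm in diameter, spoons up to 165 mm high, at the back of the tray between the pots. Origin at the centre of its underside.
- pod_bowl: White bowl of coffee pods, 150 mm in diameter, 55 mm high, on the right of the counter. Origin at the centre of its underside.
- mug_green: Green mug, 76 mm in diameter, 88 mm high, on the left of the counter. Origin at the centre of its underside.
- water_bottle: Clear water bottle, 62 mm in diameter, 205 mm high, on the right of the counter. Origin at the centre of its underside.
Things that resemble listed ones, but are neither listed nor needed, are in the scene too. Leave any green look-alike of the water_bottle alone. Leave any green look-alike of the cap_blue alone.

How it is judged:
By the outcome, as a careful person would: the job done as asked, in the order asked, and still so for the second after the job is handed in, while the arm keeps its last pose, push and grip.
It also fails if it takes over 58 s, if anything falls off the work surface, if the arm or the gripper's body presses on something with over 40 N, if the wrist force passes 120 N, or if a joint passes its speed limit or range.

## Working session

There is one attempt and no reset: what is moved stays moved. The work goes in short steps, Python scripts to look and compute and a tool call to move; the robot and the scene stay as the last step left them, time stands still between calls to the robot, and variables do not carry over. Pictures are saved under pics/ and viewed, and the job is handed in when it is done.

Besides the shell and the picture viewer there is one more tool, called after "Call:" as a command line: name --argument value ..., lists and objects as JSON in quotes. servo_tool: Moves the arm, as the interface text tells. Its arguments: {"type":"object","properties":{"moves":{"type":"array"},"grip":{"type":"number"},"newtons":{"type":"number"}},"required":["moves"]}

```bash
mkdir -p pics
python3 - <<'E'
from workcell import *
import cv2,numpy as np
s=read_state();print(s)
for n in ("scene","side","wrist"):
    i=camera_info(n);print(n,i)
    p,d=read_camera(n);cv2.imwrite(f"pics/{n}0.png",p[:,:,::-1]);np.savez(f"pics/{n}0.npz",p=p,d=d)
E
```

```text
{'time': 0.0, 'q': array([-1.06140507e+00,  3.85564326e-01,  6.65275823e-03, -5.01299616e-04,
       -1.19400483e+00, -2.58634794e-01]), 'joint_velocities': array([ 0.00083787, -0.0005107 ,  0.00067955, -0.00067232, -0.00083341,
        0.00062768]), 'effort': array([ 1.45202099e-03, -3.90665388e+01,  1.87403619e+01,  4.21998784e+00,
        1.08657213e-02, -1.84457517e-04]), 'position': array([ 0.15498714, -0.60489072,  0.23246509]), 'orientation': array([-0.1950305 ,  1.56219283,  0.19839973]), 'wrist_force': array([-0.21780205,  0.04148151, -0.1060689 ]), 'torque': array([0.00765855, 0.03320513, 0.03806868]), 'width': 0.08683767958627595}
scene {'intrinsics': array([[548.70015636,   0.        , 318.45577894],
       [  0.        , 548.70015636, 240.16038864],
       [  0.        ,   0.        ,   1.        ]]), 'eye': array([1.23346761, 0.54304623, 1.17559285]), 'attitude': array([0.38768859, 0.80757598, 2.10132651])}
side {'intrinsics': array([[574.82342945,   0.        , 317.71463268],
       [  0.        , 574.82342945, 240.07116595],
       [  0.        ,   0.        ,   1.        ]]), 'eye': array([-0.37333333, -1.32766343,  1.03247492]), 'attitude': array([ 1.0161723 , -0.3160297 , -0.52349864])}
wrist {'intrinsics': array([[351.82599043,   0.        , 317.2079798 ],
       [  0.        , 351.82599043, 242.69943382],
       [  0.        ,   0.        ,   1.        ]]), 'eye': array([ 0.08889018, -0.62233227,  0.3836696 ]), 'attitude': array([-0.17462468, -0.22862016,  1.80949817])}
```

View pics/scene0.png

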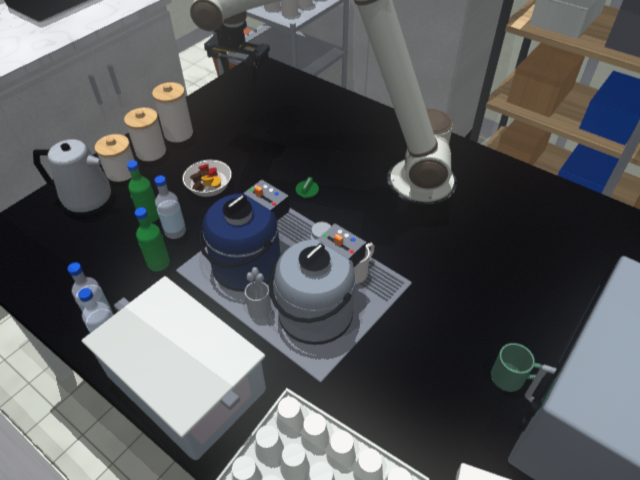

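View pics/side0.png

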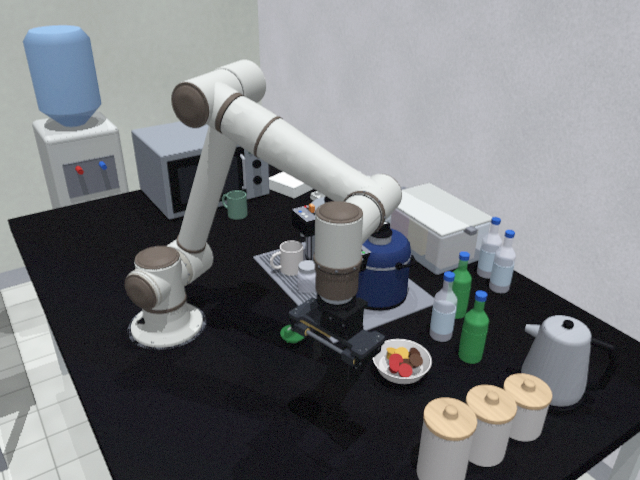

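View pics/wrist0.png

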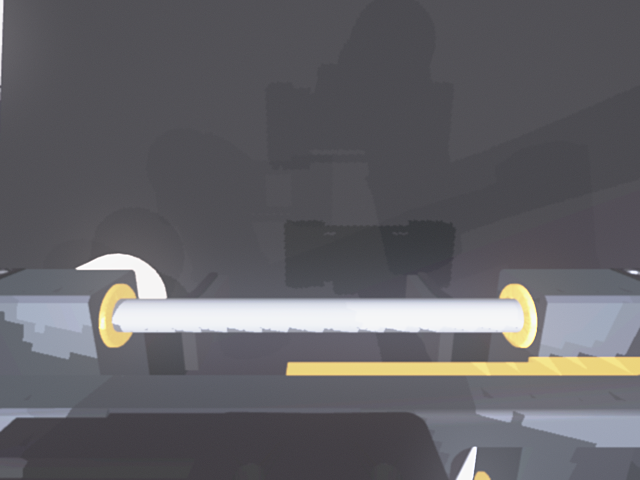

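The scene view shows the blue pot's cap at about (237,208), with its lock at (258,190). The silver pot's cap is at (314,258). The green decoy cap lies on the counter at (308,188). Next I'll measure these.

```bash
cat > h.py <<'E'
import numpy as np,cv2
from scipy.spatial.transform import Rotation as R
from workcell import *
def cam(n):
    i=camera_info(n);return i['intrinsics'],np.array(i['eye']),R.from_rotvec(i['attitude']).as_matrix()
def pts(c,d):
    K,e,A=c
    v,u=np.mgrid[0:480,0:640]
    x=(u-K[0,2])/K[0,0]*d;y=(v-K[1,2])/K[1,1]*d
    return np.stack([x,-y,-d],-1)@A.T+e
def ray(c,u,v,z):
    K,e,A=c
    r=A@np.array([(u-K[0,2])/K[0,0],-(v-K[1,2])/K[1,1],-1]);return e+r*(z-e[2])/r[2]
def proj(c,P):
    K,e,A=c;q=(np.asarray(P)-e)@A
    return np.stack([K[0,2]+K[0,0]*q[...,0]/-q[...,2],K[1,2]-K[1,1]*q[...,1]/-q[...,2]],-1)
E
python3 - <<'E'
from h import *
f=np.load('pics/scene0.npz');p,d=f['p'],f['d'];c=cam('scene');P=pts(c,d)
for u,v in [(100,250),(300,100),(308,188)]: print(u,v,P[v,u])
hsv=cv2.cvtColor(p,cv2.COLOR_RGB2HSV);h,s,v=[hsv[...,i] for i in range(3)]
def comps(m,name):
    n,l,st,ce=cv2.connectedComponentsWithStats(m.astype('uint8'))
    for i in range(1,n):
        if st[i,4]>15: 
            q=P[l==i];print(name,ce[i].round(1),st[i],'med',np.median(q,0).round(3),'max z',q[:,2].max().round(3))
comps((h>8)&(h<16)&(s>150)&(v>120),'orange')
comps((h>110)&(h<125)&(s>110)&(v>30),'blue')
comps(((h<4)|(h>175))&(s>150)&(v>100),'red')
cv2.imwrite('pics/scz.png',cv2.resize(p[150:310,170:390,::-1],None,fx=3.6,fy=3.6,interpolation=cv2.INTER_CUBIC))
# collar/deck
m=(P[...,2]>.15)&(P[...,0]>.25)&(P[...,0]<1)&(abs(P[...,1])<.4)
hist=np.histogram(P[m][:,2],bins=np.arange(.15,.3,.004));print(list(zip(hist[1].round(3),hist[0])))
E
```

```text
100 250 [ 0.80686757 -0.57789157 -0.00120114]
300 100 [-0.10564793 -0.57884915  0.00441974]
308 188 [ 0.27647121 -0.24078829  0.03192635]
orange [257.3 189.6] [255 187   7   6  23] med [ 0.516 -0.209  0.221] max z 0.228
orange [337.4 239.3] [334 236   8   8  34] med [0.531 0.052 0.219] max z 0.224
blue [601.2 109.3] [580  71  60  74 546] med [-0.913  0.286 -0.145] max z 1.176
blue [610.9  86.9] [607  82   9  10  23] med [-1.054  0.292 -0.094] max z -0.09
blue [622.8  95.4] [621  91   5  11  18] med [-1.024  0.351 -0.097] max z 1.176
blue [608.9 101.6] [602  97  17  11  53] med [-0.939  0.322 -0.095] max z -0.086
blue [623.4 109.1] [618 106  12   8  19] med [-0.93   0.38  -0.095] max z -0.089
blue [586.1 167.1] [ 558  144   61   50 1383] med [-0.996  0.336 -0.464] max z 1.176
blue [132.7 164.8] [127 160  12  10  79] med [ 0.632 -0.564  0.201] max z 0.209
blue [160. 181.] [154 175  13  12  87] med [ 0.629 -0.455  0.197] max z 0.206
blue [237.7 227.1] [ 203  193   73   60 2556] med [ 0.632 -0.172  0.195] max z 1.176
blue [ 74.  267.6] [ 66 261  17  15  61] med [ 0.897 -0.586  0.001] max
[... 848 characters left out ...]
nt64(56)), (np.float64(0.218), np.int64(126)), (np.float64(0.222), np.int64(495)), (np.float64(0.226), np.int64(208)), (np.float64(0.23), np.int64(45)), (np.float64(0.234), np.int64(47)), (np.float64(0.238), np.int64(58)), (np.float64(0.242), np.int64(137)), (np.float64(0.246), np.int64(126)), (np.float64(0.25), np.int64(13)), (np.float64(0.254), np.int64(0)), (np.float64(0.258), np.int64(0)), (np.float64(0.262), np.int64(0)), (np.float64(0.266), np.int64(0)), (np.float64(0.27), np.int64(0)), (np.float64(0.274), np.int64(0)), (np.float64(0.278), np.int64(0)), (np.float64(0.282), np.int64(0)), (np.float64(0.286), np.int64(0)), (np.float64(0.29), np.int64(0)), (np.float64(0.294), np.int64(0))]
```

View pics/scz.png

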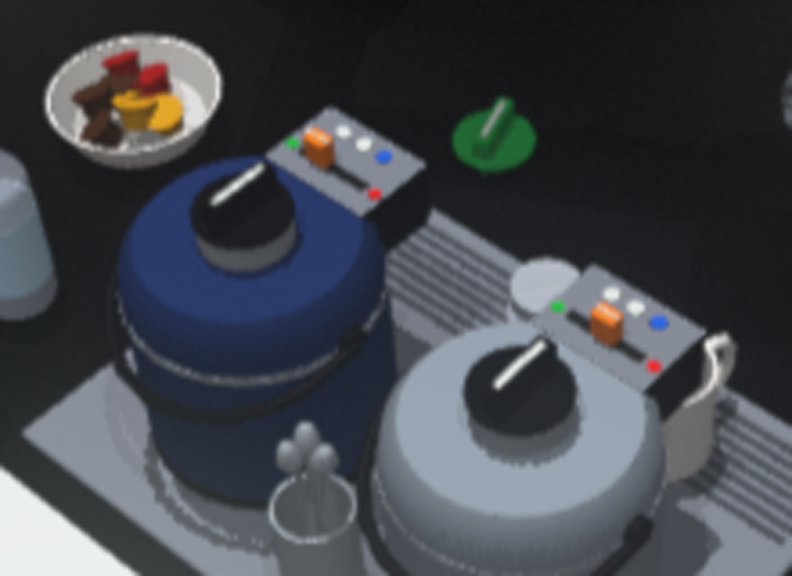

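Run:
```python
from h import *
f=np.load('pics/scene0.npz');p,d=f['p'],f['d'];c=cam('scene');P=pts(c,d)
hsv=cv2.cvtColor(p,cv2.COLOR_RGB2HSV);h,s,v=[hsv[...,i].astype(int) for i in range(3)]
C=[]
for nm,(u0,v0,u1,v1) in dict(blue=(222,192,248,212),silv=(300,243,330,262)).items():
    m=np.zeros((480,640),bool);m[v0:v1,u0:u1]=(v[v0:v1,u0:u1]>150)&(s[v0:v1,u0:u1]<60)
    n,l,st,_=cv2.connectedComponentsWithStats(m.astype('uint8'));k=1+st[1:,4].argmax();yy,xx=np.where(l==k)
    q=np.array([ray(c,a,b,.248) for a,b in zip(xx,yy)])
    ce=q.mean(0);w,V=np.linalg.eigh(np.cov((q-ce)[:,:2].T));ax=V[:,1]
    t=(q-ce)[:,:2]@ax;mid=ce[:2]+ax*(t.max()+t.min())/2
    print(nm,len(q),ce.round(4),mid.round(4),'yaw',np.degrees(np.arctan2(ax[1],ax[0])),'len',np.ptp(t),np.ptp((q-ce)[:,:2]@V[:,0]))
    # depth-based
    mm=np.linalg.norm(P[...,:2]-ce[:2],axis=-1)<.06
    b=P[mm&(P[...,2]>.24)];print(' depth top',b.mean(0).round(4),len(b))
    # flange black ellipse
    M=mm&(v<60)&(P[...,2]>.205)
    C.append(ce)
    # bbox minAreaRect
dv=C[0]-C[1];print('sep',np.linalg.norm(dv[:2]),'pot yaw est',np.degrees(np.arctan2(-dv[0]*-1,-dv[1])), dv)
for nm,(u0,v0,u1,v1) in dict(blue=(245,175,290,212),silv=(320,220,368,262)).items():
    mm=np.zeros((480,640),bool);mm[v0:v1,u0:u1]=1
    for cn,k,z in [('green',(h>45)&(h<80)&(s>90)&(v>70),.200),('red',((h<5)|(h>174))&(s>120)&(v>90),.200),('blue',(h>100)&(h<118)&(s>130)&(v>140),.2),('orange',(h>6)&(h<18)&(s>140)&(v>170),.224)]:
        yy,xx=np.where(mm&k)
        if len(yy): print(nm,cn,len(yy),xx.mean().round(1),yy.mean().round(1),ray(c,xx.mean(),yy.mean(),z).round(4))
```

```text
blue 29 [ 0.5983 -0.206   0.248 ] [ 0.5977 -0.206 ] yaw 177.47419042255171 len 0.04210886124655848 0.005031499248091319
 depth top [ 0.6002 -0.2025  0.2458] 137
silv 72 [0.6084 0.0196 0.248 ] [0.6052 0.0217] yaw 147.35422308046873 len 0.04360912817242266 0.022558779519678947
 depth top [0.613  0.0463 0.2457] 164
sep 0.2258220952772804 pot yaw est -2.5769983027981938 [-1.01534000e-02 -2.25593722e-01  2.49800181e-16]
blue green 10 250.5 189.0 [ 0.5099 -0.2432  0.2   ]
blue red 8 273.8 203.2 [ 0.5139 -0.1602  0.2   ]
blue blue 10 276.2 193.0 [ 0.4813 -0.1798  0.2   ]
blue orange 17 257.5 188.4 [ 0.5153 -0.2113  0.224 ]
silv green 10 324.5 234.8 [0.5232 0.008  0.2   ]
silv red 11 351.4 251.1 [0.5267 0.0893 0.2   ]
silv blue 12 352.5 239.0 [0.4939 0.0696 0.2   ]
silv orange 21 337.7 237.4 [0.5288 0.0508 0.224 ]
```

```bash
cat >> h.py <<'E'
yaw=np.radians(-2.8)
PX=np.array([np.cos(yaw),np.sin(yaw),0]);PY=np.array([-PX[1],PX[0],0]);AX=np.array([.598,-.206,0])
def tgt(pos,ydir):
    """tool-frame shift and turn to reach pos w/ tool x down, y=ydir"""
    s=read_state();T=R.from_rotvec(s['orientation'])
    x=np.array([0,0,-1.]);y=np.array(ydir,float);y/=np.linalg.norm(y);M=np.stack([x,y,np.cross(x,y)],1)
    print('shift',(T.inv().apply(np.array(pos)-s['position'])).round(4),'turn',(T.inv()*R.from_matrix(M)).as_rotvec().round(4))
E
python3 - <<'E'
from h import *
s=read_state();T=R.from_rotvec(s['orientation']).as_matrix();print(T.round(3))
a=AX-.086*PX-.050*PY+[0,0,.28];print(a)
for g in(1,-1): tgt(a,g*PY)
E
```

```text
[[-0.001 -0.248  0.969]
 [ 0.002  0.969  0.248]
 [-1.     0.002 -0.   ]]
[ 0.50966018 -0.25173923  0.28      ]
shift [-0.0469  0.2543  0.4312] turn [ 0.2995 -0.0004 -0.0017]
shift [-0.0469  0.2543  0.4312] turn [-2.8421e+00  2.4000e-03 -5.0000e-04]
```

Call:
servo_tool --moves '[{"x": -0.04, "y": 0, "z": 0.0, "ax": 0}, {"x": -0.047, "y": 0.02, "z": 0.034, "ax": 0.03}, {"x": -0.047, "y": 0.04, "z": 0.07, "ax": 0.06}, {"x": -0.047, "y": 0.06, "z": 0.105, "ax": 0.09}, {"x": -0.047, "y": 0.08, "z": 0.14, "ax": 0.12}, {"x": -0.047, "y": 0.1, "z": 0.175, "ax": 0.15}, {"x": -0.047, "y": 0.12, "z": 0.21, "ax": 0.18}, {"x": -0.047, "y": 0.14, "z": 0.245, "ax": 0.21}, {"x": -0.047, "y": 0.16, "z": 0.275, "ax": 0.24}, {"x": -0.047, "y": 0.18, "z": 0.31, "ax": 0.27}]' --grip 1.0 --newtons 20

```text
validation failed for argument at $.mo...
```

Run:
```python
from h import *
print(read_state())
tgt(AX-.086*PX-.050*PY+[0,0,.28],PY)
```

```text
{'time': 0.15, 'q': array([-1.06141802e+00,  3.85388360e-01,  6.92142219e-03, -3.43462232e-04,
       -1.19402630e+00, -2.58599214e-01]), 'joint_velocities': array([ 0.00121012, -0.00389046,  0.00354914,  0.00396722,  0.00134672,
        0.00094855]), 'effort': array([-5.68596279e-04, -3.91052520e+01,  1.87586582e+01,  4.22226414e+00,
        1.23873737e-02, -1.40889588e-04]), 'position': array([ 0.15499587, -0.60501131,  0.23269989]), 'orientation': array([-0.19544547,  1.56216467,  0.19811057]), 'wrist_force': array([-0.07911585, -0.15988528, -0.20660027]), 'torque': array([ 0.00262928, -0.0225375 ,  0.03376502]), 'width': 0.08721185284314621}
shift [-0.0469  0.2543  0.4312] turn [ 0.2995 -0.0004 -0.0017]
```

Call:
servo_tool --moves '[{"x": -0.04, "y": 0, "z": 0.0, "ax": 0, "ay": 0, "az": 0}, {"x": -0.047, "y": 0.02, "z": 0.034, "ax": 0.03, "ay": 0, "az": 0}, {"x": -0.047, "y": 0.04, "z": 0.07, "ax": 0.06, "ay": 0, "az": 0}, {"x": -0.047, "y": 0.06, "z": 0.105, "ax": 0.09, "ay": 0, "az": 0}, {"x": -0.047, "y": 0.08, "z": 0.14, "ax": 0.12, "ay": 0, "az": 0}, {"x": -0.047, "y": 0.1, "z": 0.175, "ax": 0.15, "ay": 0, "az": 0}, {"x": -0.047, "y": 0.12, "z": 0.21, "ax": 0.18, "ay": 0, "az": 0}, {"x": -0.047, "y": 0.14, "z": 0.245, "ax": 0.21, "ay": 0, "az": 0}, {"x": -0.047, "y": 0.16, "z": 0.275, "ax": 0.24, "ay": 0, "az": 0}, {"x": -0.047, "y": 0.18, "z": 0.31, "ax": 0.27, "ay": 0, "az": 0}]' --grip 1.0 --newtons 20

```text
time: 0.98
position: [0.4113, -0.3524, 0.2805]
orientation: [0.017, 1.571, -0.016]
wrist_force: [0.8, -0.1, 0.3]
width: 0.0285
```

Run:
```python
from h import *
s=read_state();print(s['time'],s['q'].round(3),s['position'],s['width'],s['wrist_force'])
tgt(AX-.086*PX-.050*PY+[0,0,.28],PY)
```

```text
0.9833 [-0.409  0.212 -0.119 -0.    -1.241 -1.183] [ 0.41125466 -0.35241193  0.28050134] 0.02851635892468514 [ 0.76712895 -0.11701075  0.28811346]
shift [0.0005 0.1027 0.0963] turn [ 0.028  -0.0004 -0.0003]
```

Call:
servo_tool --moves '[{"x": 0, "y": 0.025, "z": 0.024, "ax": 0.015, "ay": 0, "az": 0}, {"x": 0, "y": 0.05, "z": 0.048, "ax": 0.028, "ay": 0, "az": 0}, {"x": 0, "y": 0.075, "z": 0.072, "ax": 0.028, "ay": 0, "az": 0}, {"x": 0.0, "y": 0.103, "z": 0.096, "ax": 0.028, "ay": 0, "az": 0}, {"x": 0.0, "y": 0.103, "z": 0.096, "ax": 0.028, "ay": 0, "az": 0}, {"x": 0.0, "y": 0.103, "z": 0.096, "ax": 0.028, "ay": 0, "az": 0}]'

```text
time: 1.48
position: [0.5096, -0.2514, 0.2798]
orientation: [0.035, 1.572, -0.034]
wrist_force: [-0.4, 0.0, -0.1]
width: 0.0006
```

Run:
```python
from h import *
s=read_state();print(s['time'],s['q'].round(3),s['position'],s['width'],s['wrist_force'])
tgt(AX-.086*PX-.050*PY+[0,0,.219],PY)
ci=cam('wrist')
for n in ("scene","wrist"):
    p,d=read_camera(n);np.savez(f"pics/{n}1.npz",p=p,d=d)
    cv2.imwrite(f'pics/{n}1.png',p[:,:,::-1] if n=='wrist' else cv2.resize(p[110:310,170:390,::-1],None,fx=3,fy=3,interpolation=cv2.INTER_CUBIC))
```

```text
1.4833 [-0.173  0.259 -0.057 -0.    -1.256 -1.441] [ 0.50961055 -0.25140148  0.27983497] 0.0006491204447596862 [-0.39941962  0.03182209 -0.06577172]
shift [ 0.0608 -0.0004  0.0001] turn [ 0.0048 -0.0013 -0.0004]
```

View pics/wrist1.png

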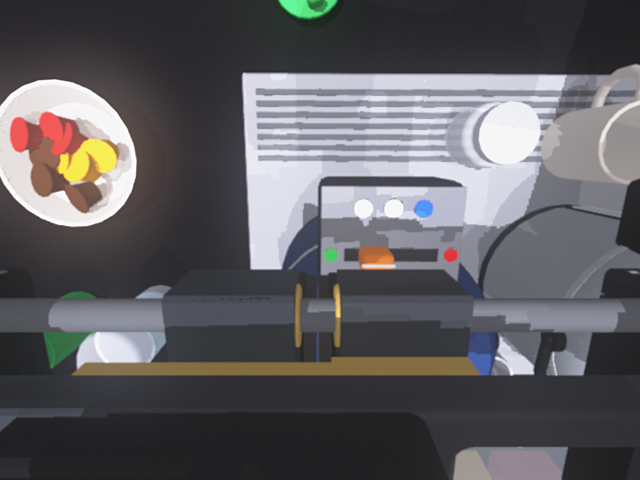

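View pics/scene1.png

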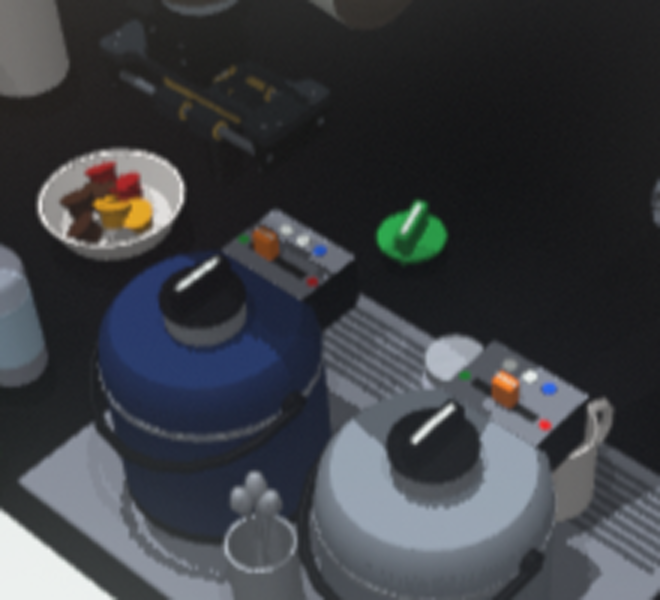

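The wrist view shows the lock at (376,258), the green dot at (331,255) and the red dot at (450,255). The fingers are closed at about x=318. The scene view puts the gripper back near the bowl, so that frame looks stale. I'll check it and cross-measure from the wrist.

Run:
```python
from h import *
c=cam('wrist');s=read_state();print(s['time'],s['position'])
f=np.load('pics/wrist1.npz');p,d=f['p'],f['d'];P=pts(c,d)
hsv=cv2.cvtColor(p,cv2.COLOR_RGB2HSV);h,sa,v=[hsv[...,i].astype(int) for i in range(3)]
mm=np.zeros((480,640),bool);mm[190:270,320:465]=1
for cn,k,z in [('green',(h>45)&(h<80)&(sa>90)&(v>70),.200),('red',((h<5)|(h>174))&(sa>120)&(v>90),.200),('orange',(h>6)&(h<18)&(sa>140)&(v>100),.224)]:
    yy,xx=np.where(mm&k);w=ray(c,xx.mean(),yy.mean(),z)
    print(cn,len(yy),xx.min(),xx.max(),yy.min(),yy.max(),w.round(4),'pot',((w-AX)@PX).round(4),((w-AX)@PY).round(4),np.median(P[yy,xx],0).round(3))
print('lock rows',ray(c,376,266,.224),ray(c,359,262,.224),ray(c,394,262,.224))
p,d=read_camera('scene');cv2.imwrite('pics/scene2.png',p[:,:,::-1])
print('tcp px',proj(cam('scene'),s['position']))
```

```text
1.5833 [ 0.50830821 -0.25299707  0.28019746]
green 148 324 337 248 261 [ 0.5077 -0.2444  0.2   ] pot -0.0883 -0.0428 [ 0.508 -0.244  0.2  ]
red 148 444 457 249 261 [ 0.5121 -0.1624  0.2   ] pot -0.088 0.0394 [ 0.512 -0.163  0.2  ]
orange 585 359 393 247 269 [ 0.5033 -0.2176  0.224 ] pot -0.094 -0.0163 [ 0.503 -0.218  0.223]
lock rows [ 0.5095039  -0.21719134  0.224     ] [ 0.50640666 -0.22764745  0.224     ] [ 0.50744829 -0.20608235  0.224     ]
tcp px [244.79410132 163.50244491]
```

View pics/scene2.png

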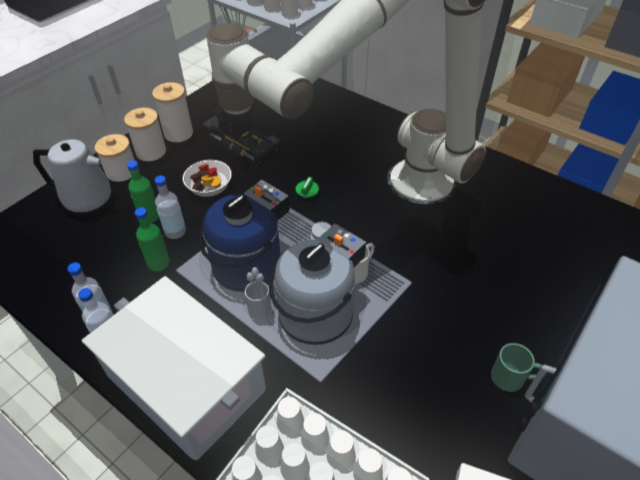

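Call:
servo_tool --moves '[{"x": 0.02, "y": 0, "z": 0, "ax": 0.005, "ay": 0, "az": 0}, {"x": 0.04, "y": 0, "z": 0, "ax": 0.005, "ay": 0, "az": 0}, {"x": 0.06, "y": 0, "z": 0, "ax": 0.005, "ay": 0, "az": 0}, {"x": 0.061, "y": 0, "z": 0, "ax": 0.005, "ay": 0, "az": 0}, {"x": 0.061, "y": 0.005, "z": 0, "ax": 0.005, "ay": 0, "az": 0}, {"x": 0.061, "y": 0.01, "z": 0, "ax": 0.005, "ay": 0, "az": 0}, {"x": 0.061, "y": 0.015, "z": 0, "ax": 0.005, "ay": 0, "az": 0}, {"x": 0.061, "y": 0.02, "z": 0, "ax": 0.005, "ay": 0, "az": 0}, {"x": 0.061, "y": 0.025, "z": 0, "ax": 0.005, "ay": 0, "az": 0}, {"x": 0.061, "y": 0.03, "z": 0, "ax": 0.005, "ay": 0, "az": 0}]'

```text
time: 2.47
position: [0.5107, -0.2228, 0.2208]
orientation: [0.04, 1.568, -0.041]
wrist_force: [0.3, -1.5, 1.4]
width: 0.0009
```

Run:
```python
from h import *
s=read_state();print(s['time'],s['position'],s['wrist_force'],((s['position']-AX)@PY))
p,d=read_camera('scene');cv2.imwrite('pics/scene3.png',p[:,:,::-1])
p,d=read_camera('wrist');cv2.imwrite('pics/wrist3.png',p[:,:,::-1])
```

```text
2.4667 [ 0.51074181 -0.22279858  0.22079491] [ 0.32326367 -1.48438228  1.38213127] -0.021041069239081476
```

View pics/scene3.png

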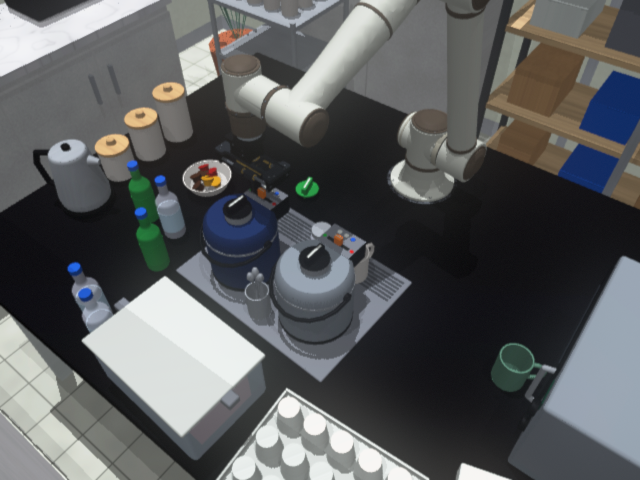

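View pics/wrist3.png

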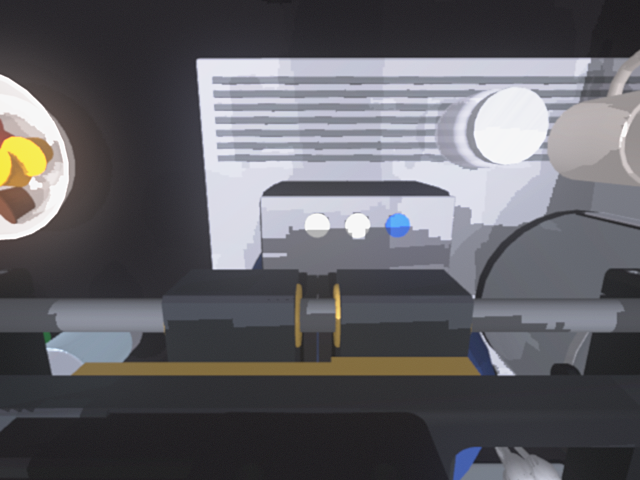

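Now pushing against the lock with 1.5 N, which matches its stiffness. I'll carry on.

Call:
servo_tool --moves '[{"x": 0, "y": 0.003, "z": 0, "ax": 0, "ay": 0, "az": 0}, {"x": 0, "y": 0.006, "z": 0, "ax": 0, "ay": 0, "az": 0}, {"x": 0, "y": 0.009, "z": 0, "ax": 0, "ay": 0, "az": 0}, {"x": 0, "y": 0.012, "z": 0, "ax": 0, "ay": 0, "az": 0}, {"x": 0, "y": 0.012, "z": 0, "ax": 0, "ay": 0, "az": 0}]'

```text
time: 2.98
position: [0.5108, -0.2105, 0.2195]
orientation: [0.041, 1.57, -0.04]
wrist_force: [-0.1, -0.3, 0.1]
width: 0.0003
```

Call:
servo_tool --moves '[{"x": 0, "y": 0.002, "z": 0, "ax": 0, "ay": 0, "az": 0}, {"x": 0, "y": 0.004, "z": 0, "ax": 0, "ay": 0, "az": 0}, {"x": 0, "y": 0.004, "z": 0, "ax": 0, "ay": 0, "az": 0}]'

```text
time: 3.23
position: [0.5109, -0.2067, 0.2194]
orientation: [0.041, 1.571, -0.041]
wrist_force: [-0.2, 0.0, 0.2]
width: 0.0005
```

Call:
servo_tool --moves '[{"x": 0, "y": 0.002, "z": 0, "ax": 0, "ay": 0, "az": 0}, {"x": 0, "y": 0.004, "z": 0, "ax": 0, "ay": 0, "az": 0}]'

```text
time: 3.4
position: [0.5111, -0.203, 0.2194]
orientation: [0.041, 1.571, -0.041]
wrist_force: [0.4, -2.0, 0.4]
width: 0.0005
```

Call:
servo_tool --moves '[{"x": 0, "y": 0.002, "z": 0, "ax": 0, "ay": 0, "az": 0}, {"x": 0, "y": 0.004, "z": 0, "ax": 0, "ay": 0, "az": 0}]'

```text
time: 3.57
position: [0.5112, -0.2009, 0.2196]
orientation: [0.037, 1.571, -0.044]
wrist_force: [0.3, -15.5, -4.2]
width: 0.0005
```

Run:
```python
from h import *
s=read_state();print(s['time'],s['position'],s['wrist_force'],((s['position']-AX)@PY))
p,d=read_camera('scene');cv2.imwrite('pics/scene4.png',cv2.resize(p[110:310,170:390,::-1],None,fx=3,fy=3,interpolation=cv2.INTER_CUBIC))
```

```text
3.5667 [ 0.51121355 -0.20091963  0.21955329] [  0.34571215 -15.5287258   -4.22870215] 0.0008348035843957014
```

View pics/scene4.png

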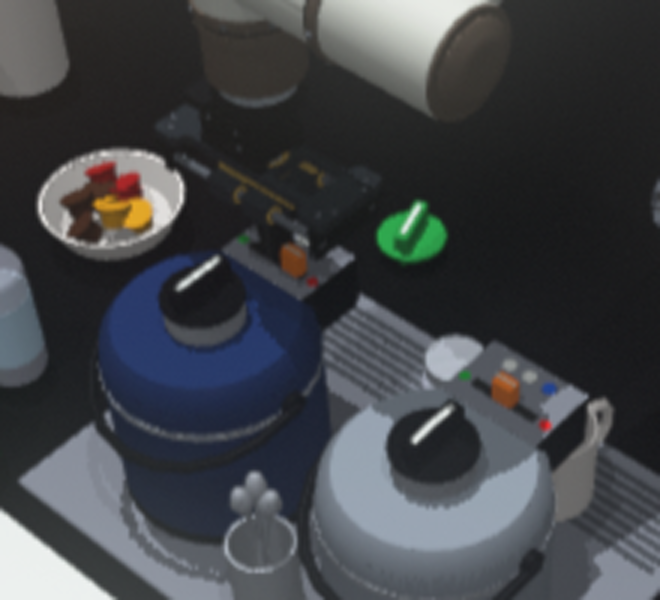

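The force rose to 15.5 N, so the lock is at its end stop; the lock block is right beside the red dot in the picture. I'll back off, rise, and look straight at the cap from behind it.

Call:
servo_tool --moves '[{"x": 0, "y": -0.008, "z": 0, "ax": 0, "ay": 0, "az": 0}, {"x": -0.03, "y": -0.008, "z": 0, "ax": 0, "ay": 0, "az": 0}, {"x": -0.07, "y": -0.008, "z": 0, "ax": 0, "ay": 0, "az": 0}, {"x": -0.1, "y": -0.01, "z": 0.03, "ax": 0, "ay": 0, "az": 0}, {"x": -0.1, "y": -0.01, "z": 0.07, "ax": 0, "ay": 0, "az": 0}, {"x": -0.1, "y": -0.01, "z": 0.11, "ax": 0, "ay": 0, "az": 0}, {"x": -0.1, "y": -0.01, "z": 0.15, "ax": 0, "ay": 0, "az": 0}, {"x": -0.1, "y": -0.01, "z": 0.18, "ax": 0, "ay": 0, "az": 0}, {"x": -0.1, "y": -0.01, "z": 0.18, "ax": 0, "ay": 0, "az": 0}, {"x": -0.1, "y": -0.01, "z": 0.18, "ax": 0, "ay": 0, "az": 0}]'

```text
time: 4.45
position: [0.6915, -0.2178, 0.3161]
orientation: [0.042, 1.575, -0.039]
wrist_force: [0.2, -0.5, -0.6]
width: 0.0002
```

Call:
servo_tool --moves '[{"x": 0, "y": 0, "z": 0, "ax": 0, "ay": 0, "az": 0}, {"x": 0, "y": 0, "z": 0, "ax": 0, "ay": 0, "az": 0}, {"x": 0, "y": 0, "z": 0, "ax": 0, "ay": 0, "az": 0}]' --grip 0

```text
time: 4.7
position: [0.6896, -0.2185, 0.3213]
orientation: [0.041, 1.569, -0.041]
wrist_force: [-0.5, 0.3, -0.1]
width: 0.0134
```

Run:
```python
from h import *
s=read_state();print(s['time'],s['q'].round(3),s['position'],s['wrist_force'],s['width'])
K,e,A=cam('wrist')
p,d=read_camera('wrist');cv2.imwrite('pics/wrist5.png',p[:,:,::-1]);np.savez('pics/wrist5.npz',p=p,d=d,K=K,e=e,A=A)
```

```text
4.7 [-0.084  0.528  0.452 -0.    -1.493 -1.539] [ 0.68960959 -0.2184644   0.32126128] [-0.50843999  0.31687999 -0.08842401] 0.013397558020499268
```

View pics/wrist5.png

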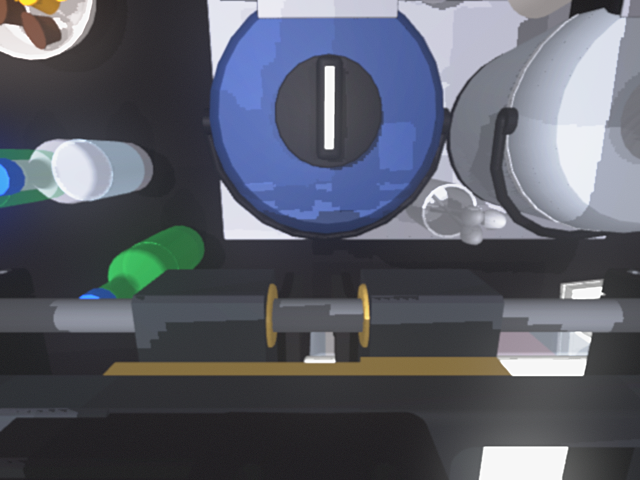

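The view shows the cap's stripe centred at (329,108), upright in the image, and the flange circle around it.

Run:
```python
from h import *
f=np.load('pics/wrist5.npz');p=f['p'];c=(f['K'],f['e'],f['A'])
g=p.min(2)
m=np.zeros((480,640),'uint8');m[55:165,290:370]=g[55:165,290:370]>150
n,l,st,_=cv2.connectedComponentsWithStats(m);k=1+st[1:,4].argmax();yy,xx=np.where(l==k);print(st[k])
q=np.array([ray(c,a,b,.248) for a,b in zip(xx,yy)])[:,:2];ce=(q.max(0)+q.min(0))/2
w,V=np.linalg.eigh(np.cov(q.T));ax=V[:,1]*np.sign(V[0,1]);t=(q-q.mean(0))@ax
print('stripe mean',q.mean(0),'yaw',np.degrees(np.arctan2(ax[1],ax[0])),np.ptp(t))
# flange circle at z .226 : dark mask on blue
hsv=cv2.cvtColor(p,cv2.COLOR_RGB2HSV)
m=np.zeros((480,640),'uint8');m[40:180,260:400]=~((hsv[40:180,260:400,0]>105)&(hsv[40:180,260:400,0]<128)&(hsv[40:180,260:400,1]>110))
cs,_=cv2.findContours(m,0,1);cc=max(cs,key=cv2.contourArea);el=cv2.fitEllipse(cc);print(el)
print('flange',ray(c,*el[0],.226))
np.set_printoptions(precision=4)
tgt([*q.mean(0),.239],PY)
tgt([*q.mean(0),.239],[-ax[1],ax[0],0])
```

```text
[324  66  11  84 851]
stripe mean [ 0.59568454 -0.20693389] yaw -3.5911138490473737 0.04678110721808587
((328.53759765625, 111.45764923095703), (107.16116333007812, 114.76266479492188), 169.75604248046875)
flange [ 0.59552636 -0.20649493  0.226     ]
shift [ 0.0821  0.0066 -0.0946] turn [-0.0034  0.0019 -0.    ]
shift [ 0.0821  0.0066 -0.0946] turn [ 0.0104  0.0019 -0.    ]
```

Call:
servo_tool --moves '[{"x": 0, "y": 0.002, "z": -0.03, "ax": 0.004, "ay": 0, "az": 0}, {"x": 0, "y": 0.004, "z": -0.06, "ax": 0.004, "ay": 0, "az": 0}, {"x": 0, "y": 0.007, "z": -0.093, "ax": 0.004, "ay": 0, "az": 0}, {"x": 0.015, "y": 0.007, "z": -0.093, "ax": 0.004, "ay": 0, "az": 0}, {"x": 0.03, "y": 0.007, "z": -0.093, "ax": 0.004, "ay": 0, "az": 0}, {"x": 0.03, "y": 0.007, "z": -0.093, "ax": 0.004, "ay": 0, "az": 0}, {"x": 0.03, "y": 0.007, "z": -0.093, "ax": 0.004, "ay": 0, "az": 0}]'

```text
time: 5.33
position: [0.5973, -0.2066, 0.29]
orientation: [0.044, 1.571, -0.044]
wrist_force: [-0.7, 0.9, 0.7]
width: 0.0629
```

Run:
```python
from h import *
s=read_state();print(s['time'],s['q'].round(3),s['position'],s['width'])
a=np.radians(-3.2);tgt([.5965,-.2067,.240],[-np.sin(a),np.cos(a),0])
```

```text
5.3333 [-0.077  0.366  0.121  0.    -1.326 -1.55 ] [ 0.59728416 -0.20659724  0.29004686] 0.06285989931829433
shift [ 0.05   -0.0001 -0.0008] turn [-0.0003 -0.0004  0.0002]
```

Call:
servo_tool --moves '[{"x": 0.02, "y": 0, "z": -0.001, "ax": 0, "ay": 0, "az": 0}, {"x": 0.04, "y": 0, "z": -0.001, "ax": 0, "ay": 0, "az": 0}, {"x": 0.047, "y": 0, "z": -0.001, "ax": 0, "ay": 0, "az": 0}, {"x": 0.05, "y": 0, "z": -0.001, "ax": 0, "ay": 0, "az": 0}, {"x": 0.05, "y": 0, "z": -0.001, "ax": 0, "ay": 0, "az": 0}, {"x": 0.05, "y": 0, "z": -0.001, "ax": 0, "ay": 0, "az": 0}]'

```text
time: 5.83
position: [0.5979, -0.2068, 0.2409]
orientation: [0.043, 1.568, -0.045]
wrist_force: [0.8, -0.3, 0.2]
width: 0.0862
```

Call:
servo_tool --moves '[{"x": 0, "y": 0, "z": 0, "ax": 0, "ay": 0, "az": 0}, {"x": 0, "y": 0, "z": 0, "ax": 0, "ay": 0, "az": 0}, {"x": 0, "y": 0, "z": 0, "ax": 0, "ay": 0, "az": 0}, {"x": 0, "y": 0, "z": 0, "ax": 0, "ay": 0, "az": 0}, {"x": 0, "y": 0, "z": 0, "ax": 0, "ay": 0, "az": 0}, {"x": 0, "y": 0, "z": 0, "ax": 0, "ay": 0, "az": 0}, {"x": 0, "y": 0, "z": 0, "ax": 0, "ay": 0, "az": 0}, {"x": 0, "y": 0, "z": 0, "ax": 0, "ay": 0, "az": 0}, {"x": 0, "y": 0, "z": 0, "ax": 0, "ay": 0, "az": 0}, {"x": 0, "y": 0, "z": 0, "ax": 0, "ay": 0, "az": 0}]' --grip 1.0 --newtons 35

```text
time: 6.67
position: [0.5971, -0.2065, 0.2395]
orientation: [0.044, 1.57, -0.044]
wrist_force: [-0.2, -0.8, -0.3]
width: 0.0287
```

Run:
```python
from h import *
s=read_state();print(s['time'],s['q'].round(3),s['position'],s['width'],s['wrist_force'],s['torque'])
```

```text
6.6667 [-0.077  0.393  0.035 -0.    -1.214 -1.55 ] [ 0.59710962 -0.2065034   0.2395214 ] 0.028679053294250682 [-0.19448671 -0.812831   -0.25662742] [-0.00681766 -0.0210702   0.04051041]
```

Call:
servo_tool --moves '[{"x": 0, "y": 0, "z": 0, "ax": 0, "ay": 0, "az": 0}, {"x": 0, "y": 0, "z": 0, "ax": 0, "ay": 0, "az": 0}, {"x": 0, "y": 0, "z": 0, "ax": 0, "ay": 0, "az": 0}, {"x": 0, "y": 0, "z": 0, "ax": 0, "ay": 0, "az": 0}, {"x": 0, "y": 0, "z": 0, "ax": 0, "ay": 0, "az": 0}]'

```text
time: 7.08
position: [0.5971, -0.2065, 0.2396]
orientation: [0.044, 1.57, -0.044]
wrist_force: [0.8, -0.7, -0.1]
width: 0.0156
```

Run:
```python
from h import *
s=read_state();print(s['time'],s['q'].round(3),s['position'],s['width'],s['wrist_force'],s['torque'])
```

```text
7.0833 [-0.077  0.393  0.035  0.    -1.214 -1.55 ] [ 0.59712516 -0.20653929  0.23955001] 0.015592692730347657 [ 0.84972142 -0.74962577 -0.14226577] [-0.05406306 -0.01448093 -0.03148401]
```

The bar is gripped (15.6 mm). First I'll try anticlockwise from above, which is -ax.

Call:
servo_tool --moves '[{"x": 0, "y": 0, "z": 0, "ax": -0.04, "ay": 0, "az": 0}, {"x": 0, "y": 0, "z": 0, "ax": -0.08, "ay": 0, "az": 0}, {"x": 0, "y": 0, "z": 0, "ax": -0.12, "ay": 0, "az": 0}]'

```text
time: 7.33
position: [0.597, -0.2066, 0.2395]
orientation: [-0.048, 1.57, 0.049]
wrist_force: [-0.2, 0.5, -0.2]
width: 0.016
```

Run:
```python
from h import *
s=read_state();print(s['time'],s['q'].round(3),s['position'],s['width'],s['wrist_force'],s['torque'])
```

```text
7.3333 [-7.800e-02  3.920e-01  3.500e-02 -1.000e-03 -1.214e+00 -1.431e+00] [ 0.59700472 -0.20658695  0.2395449 ] 0.015953899826974996 [-0.17576201  0.5388435  -0.20271285] [-0.00278688 -0.0056312  -0.97803724]
```

Call:
servo_tool --moves '[{"x": 0, "y": 0, "z": 0, "ax": -0.04, "ay": 0, "az": 0}, {"x": 0, "y": 0, "z": 0, "ax": -0.07, "ay": 0, "az": 0}]'

```text
time: 7.5
position: [0.5971, -0.2066, 0.2395]
orientation: [-0.102, 1.568, 0.104]
wrist_force: [3.3, -0.3, -2.2]
width: 0.0169
```

Run:
```python
from h import *
s=read_state();print(s['time'],s['q'].round(3),s['position'],s['width'],s['wrist_force'],s['torque'])
p,d=read_camera('scene');cv2.imwrite('pics/scene6.png',cv2.resize(p[110:310,170:390,::-1],None,fx=3,fy=3,interpolation=cv2.INTER_CUBIC))
s=read_state();print(s['torque'])
```

```text
7.5 [-7.800e-02  3.920e-01  3.500e-02 -1.000e-03 -1.213e+00 -1.362e+00] [ 0.59706174 -0.2065889   0.23953324] 0.01687031990982669 [ 3.27731708 -0.30727016 -2.20532538] [-0.08251833 -0.84014276 -1.04977879]
[ 0.04695221 -0.12365275 -1.03039743]
```

View pics/scene6.png

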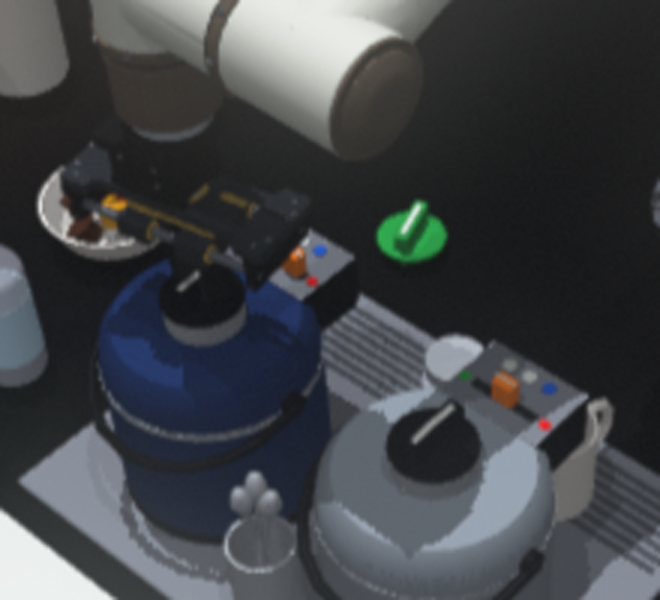

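After 11° the torque is holding at 1 N·m and the jaws are being wedged open (15.6 to 16.9 mm). So this way is blocked, and I'll go back and try clockwise.

Call:
servo_tool --moves '[{"x": 0, "y": 0, "z": 0, "ax": 0.06, "ay": 0, "az": 0}, {"x": 0, "y": 0, "z": 0, "ax": 0.12, "ay": 0, "az": 0}, {"x": 0, "y": 0, "z": 0, "ax": 0.19, "ay": 0, "az": 0}, {"x": 0, "y": 0, "z": 0, "ax": 0.19, "ay": 0, "az": 0}]'

```text
time: 7.88
position: [0.5971, -0.2065, 0.2395]
orientation: [0.045, 1.571, -0.045]
wrist_force: [0.1, -0.1, -0.9]
width: 0.0161
```

Run:
```python
from h import *
s=read_state();print(s['time'],s['q'].round(3),s['position'],s['width'],s['wrist_force'],s['torque'])
```

```text
7.8833 [-0.077  0.393  0.035  0.    -1.214 -1.551] [ 0.5970786  -0.20650282  0.23951644] 0.016135077020141952 [ 0.13462365 -0.07175396 -0.93309033] [-0.01029061 -0.10290916  0.07120489]
```

Call:
servo_tool --moves '[{"x": 0, "y": 0, "z": 0, "ax": 0.04, "ay": 0, "az": 0}, {"x": 0, "y": 0, "z": 0, "ax": 0.08, "ay": 0, "az": 0}, {"x": -0.0005, "y": 0, "z": 0, "ax": 0.12, "ay": 0, "az": 0}, {"x": -0.0005, "y": 0, "z": 0, "ax": 0.16, "ay": 0, "az": 0}]'

```text
time: 8.22
position: [0.5969, -0.2064, 0.2397]
orientation: [0.17, 1.565, -0.17]
wrist_force: [-0.2, 0.3, -0.7]
width: 0.0161
```

Run:
```python
from h import *
s=read_state();print(s['time'],s['q'].round(3),s['position'],s['width'],s['wrist_force'],s['torque'])
```

```text
8.2167 [-0.077  0.392  0.036 -0.    -1.215 -1.71 ] [ 0.59688234 -0.2063618   0.23967917] 0.016064547050194136 [-0.16286635  0.32484863 -0.73082069] [ 0.00014923 -0.021678   -0.05334698]
```

Clockwise it turns freely, with almost no torque. I'll continue and follow the thread's rise.

Call:
servo_tool --moves '[{"x": -0.0003, "y": 0, "z": 0, "ax": 0.09, "ay": 0, "az": 0}, {"x": -0.0005, "y": 0, "z": 0, "ax": 0.18, "ay": 0, "az": 0}, {"x": -0.0007, "y": 0, "z": 0, "ax": 0.27, "ay": 0, "az": 0}, {"x": -0.001, "y": 0, "z": 0, "ax": 0.36, "ay": 0, "az": 0}, {"x": -0.0012, "y": 0, "z": 0, "ax": 0.45, "ay": 0, "az": 0}, {"x": -0.0015, "y": 0, "z": 0, "ax": 0.54, "ay": 0, "az": 0}]'

```text
time: 8.72
position: [0.597, -0.2064, 0.2411]
orientation: [0.593, 1.489, -0.593]
wrist_force: [0.6, -0.1, -1.3]
width: 0.0162
```

Run:
```python
from h import *
s=read_state();print(s['time'],s['q'].round(3),s['position'],s['width'],s['wrist_force'],s['torque'])
```

```text
8.7167 [-0.077  0.392  0.038 -0.    -1.218 -2.252] [ 0.59696099 -0.20636839  0.24113483] 0.01615586593764225 [ 0.63764886 -0.11730091 -1.31913818] [-0.02384732 -0.07186663 -0.04499629]
```

Call:
servo_tool --moves '[{"x": -0.0003, "y": 0, "z": 0, "ax": 0.09, "ay": 0, "az": 0}, {"x": -0.0005, "y": 0, "z": 0, "ax": 0.18, "ay": 0, "az": 0}, {"x": -0.0007, "y": 0, "z": 0, "ax": 0.27, "ay": 0, "az": 0}, {"x": -0.001, "y": 0, "z": 0, "ax": 0.36, "ay": 0, "az": 0}, {"x": -0.0012, "y": 0, "z": 0, "ax": 0.45, "ay": 0, "az": 0}, {"x": -0.0015, "y": 0, "z": 0, "ax": 0.54, "ay": 0, "az": 0}, {"x": -0.0017, "y": 0, "z": 0, "ax": 0.62, "ay": 0, "az": 0}, {"x": -0.0017, "y": 0, "z": 0, "ax": 0.62, "ay": 0, "az": 0}]'

```text
time: 9.38
position: [0.597, -0.2064, 0.243]
orientation: [1.064, 1.296, -1.065]
wrist_force: [-0.5, -0.6, 0.2]
width: 0.0155
```

Run:
```python
from h import *
s=read_state();print(s['time'],s['q'].round(3),s['position'],s['width'],s['wrist_force'],s['torque'])
p,d=read_camera('scene');cv2.imwrite('pics/scene7.png',cv2.resize(p[110:310,170:390,::-1],None,fx=3,fy=3,interpolation=cv2.INTER_CUBIC))
p,d=read_camera('side');cv2.imwrite('pics/side7.png',cv2.resize(p[180:330,280:480,::-1],None,fx=4,fy=4,interpolation=cv2.INTER_CUBIC))
```

```text
9.3833 [-0.077  0.39   0.041 -0.    -1.222 -2.869] [ 0.59698591 -0.20644552  0.24303735] 0.015531008328923908 [-0.53376024 -0.55394149  0.15200165] [-0.07013867  0.09075527 -0.04957356]
```

View pics/scene7.png

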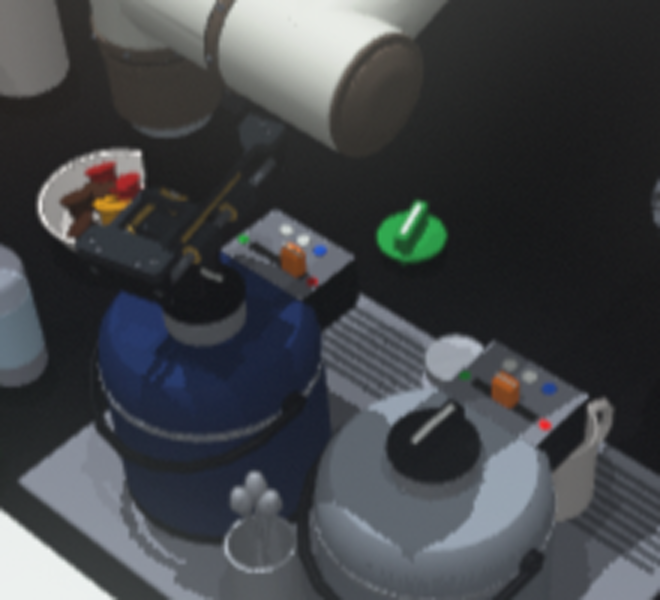

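View pics/side7.png

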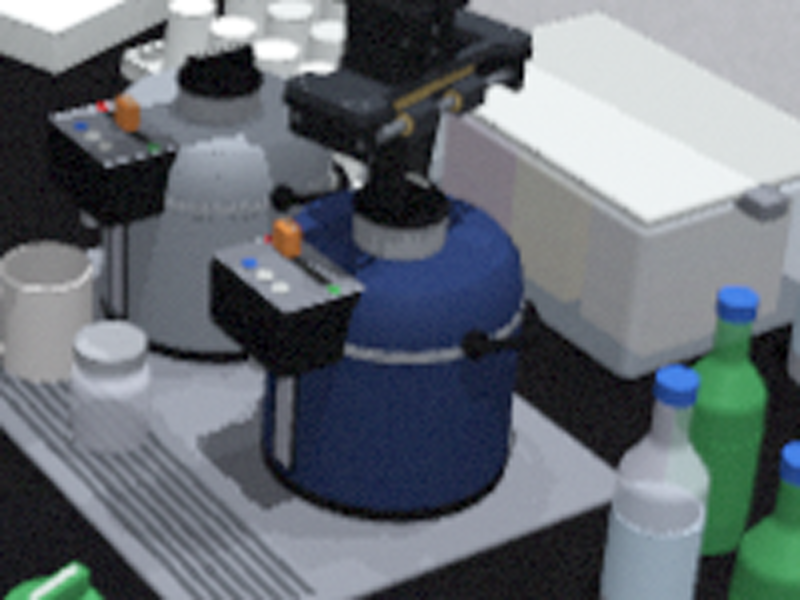

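It has turned 75.6° with almost no torque and no slip. The bar's stripe has turned with it at (212,275), and the orange lock is at the red end at (292,258). Now a cautious straight lift.

Call:
servo_tool --moves '[{"x": -0.003, "y": 0, "z": 0, "ax": 0, "ay": 0, "az": 0}, {"x": -0.006, "y": 0, "z": 0, "ax": 0, "ay": 0, "az": 0}, {"x": -0.008, "y": 0, "z": 0, "ax": 0, "ay": 0, "az": 0}]'

```text
time: 9.73
position: [0.5972, -0.2066, 0.2517]
orientation: [1.064, 1.295, -1.064]
wrist_force: [0.2, 0.6, -1.5]
width: 0.0163
```

Call:
servo_tool --moves '[{"x": -0.01, "y": 0, "z": 0, "ax": 0, "ay": 0, "az": 0}, {"x": -0.025, "y": 0, "z": 0, "ax": 0, "ay": 0, "az": 0}, {"x": -0.045, "y": 0, "z": 0, "ax": 0, "ay": 0, "az": 0}, {"x": -0.065, "y": 0, "z": 0, "ax": 0, "ay": 0, "az": 0}, {"x": -0.085, "y": 0, "z": 0, "ax": 0, "ay": 0, "az": 0}, {"x": -0.1, "y": 0, "z": 0, "ax": 0, "ay": 0, "az": 0}, {"x": -0.1, "y": 0, "z": 0, "ax": 0, "ay": 0, "az": 0}]'

```text
time: 10.32
position: [0.5983, -0.2072, 0.3564]
orientation: [1.066, 1.287, -1.06]
wrist_force: [-1.2, 0.3, -0.6]
width: 0.016
```

Run:
```python
from h import *
s=read_state();print(s['time'],s['q'].round(3),s['position'],s['width'],s['wrist_force'],s['torque'])
T=R.from_rotvec(s['orientation']);print('tool shift for world -y .17, -x .03',T.inv().apply([-.03,-.17,0]));print(T.as_matrix().round(3))
p,d=read_camera('scene');cv2.imwrite('pics/scene8.png',cv2.resize(p[60:310,170:390,::-1],None,fx=2.4,fy=2.4,interpolation=cv2.INTER_CUBIC))
```

```text
10.3167 [-7.700e-02  3.430e-01  2.460e-01  2.000e-03 -1.465e+00 -2.869e+00] [ 0.59834643 -0.2071549   0.35640537] 0.016011636820241835 [-1.18950636  0.25464845 -0.62112164] [-0.17486803 -0.09486895 -0.02871506]
tool shift for world -y .17, -x .03 [ 0.00016172 -0.06240422  0.16095244]
[[ 0.008  0.981  0.194]
 [-0.002  0.194 -0.981]
 [-1.     0.008  0.004]]
```

View pics/scene8.png

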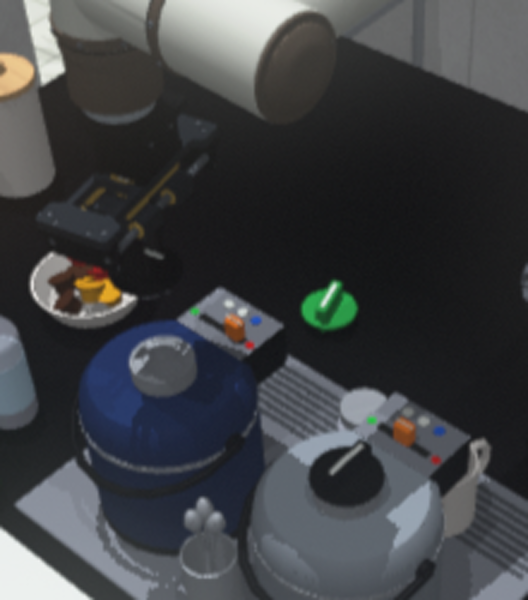

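The collar is open and the cap hangs level in the gripper. Moving it to the right.

Call:
servo_tool --moves '[{"x": 0, "y": -0.004, "z": 0.01, "ax": 0, "ay": 0, "az": 0}, {"x": 0, "y": -0.012, "z": 0.03, "ax": 0, "ay": 0, "az": 0}, {"x": 0, "y": -0.021, "z": 0.055, "ax": 0, "ay": 0, "az": 0}, {"x": 0, "y": -0.031, "z": 0.08, "ax": 0, "ay": 0, "az": 0}, {"x": 0, "y": -0.041, "z": 0.105, "ax": 0, "ay": 0, "az": 0}, {"x": 0, "y": -0.05, "z": 0.13, "ax": 0, "ay": 0, "az": 0}, {"x": 0, "y": -0.058, "z": 0.15, "ax": 0, "ay": 0, "az": 0}, {"x": 0, "y": -0.062, "z": 0.16, "ax": 0, "ay": 0, "az": 0}, {"x": 0, "y": -0.062, "z": 0.16, "ax": 0, "ay": 0, "az": 0}, {"x": 0, "y": -0.062, "z": 0.16, "ax": 0, "ay": 0, "az": 0}]'

```text
time: 11.2
position: [0.5667, -0.3757, 0.3498]
orientation: [1.066, 1.297, -1.066]
wrist_force: [-0.3, 0.3, -1.3]
width: 0.016
```

Call:
servo_tool --moves '[{"x": 0, "y": 0, "z": 0, "ax": 0, "ay": 0, "az": 0}, {"x": 0, "y": 0, "z": 0, "ax": 0, "ay": 0, "az": 0}, {"x": 0, "y": 0, "z": 0, "ax": 0, "ay": 0, "az": 0}, {"x": 0, "y": 0, "z": 0, "ax": 0, "ay": 0, "az": 0}]'

```text
time: 11.53
position: [0.5675, -0.3745, 0.3516]
orientation: [1.064, 1.295, -1.063]
wrist_force: [0.4, 1.2, -1.4]
width: 0.0158
```

Run:
```python
from h import *
s=read_state();print(s['time'],s['q'].round(3),s['position'],s['width'],s['wrist_force'],s['torque'])
print(R.from_rotvec(s['orientation']).as_matrix()[:,0])
p,d=read_camera('scene');cv2.imwrite('pics/scene9.png',cv2.resize(p[60:310,120:390,::-1],None,fx=2.4,fy=2.4,interpolation=cv2.INTER_CUBIC))
c=cam('scene');hsv=cv2.cvtColor(p,cv2.COLOR_RGB2HSV);h,sa,v=[hsv[...,i].astype(int) for i in range(3)]
for nm,(u0,v0,u1,v1) in dict(blue=(245,175,290,212),silv=(320,220,368,262)).items():
    mm=np.zeros((480,640),bool);mm[v0:v1,u0:u1]=1
    for cn,k,z in [('green',(h>45)&(h<80)&(sa>90)&(v>70),.200),('red',((h<5)|(h>174))&(sa>120)&(v>90),.200),('orange',(h>6)&(h<18)&(sa>140)&(v>170),.224)]:
        yy,xx=np.where(mm&k)
        if len(yy): print(nm,cn,len(yy),ray(c,xx.mean(),yy.mean(),z).round(4))
p,d=read_camera('side');cv2.imwrite('pics/side9.png',p[:,:,::-1])
```

```text
11.5333 [-0.346  0.438  0.379 -0.    -1.511 -2.599] [ 0.56753895 -0.37454348  0.351569  ] 0.015795805015569438 [ 0.40084896  1.20052535 -1.3712249 ] [-0.11108431  0.00708754  0.03479926]
[ 3.83039294e-04 -4.43106041e-05 -9.99999926e-01]
blue green 10 [ 0.5099 -0.2432  0.2   ]
blue red 9 [ 0.5137 -0.1607  0.2   ]
blue orange 13 [ 0.5166 -0.1802  0.224 ]
silv green 10 [0.5232 0.008  0.2   ]
silv red 11 [0.5267 0.0893 0.2   ]
silv orange 21 [0.5288 0.0508 0.224 ]
```

View pics/scene9.png

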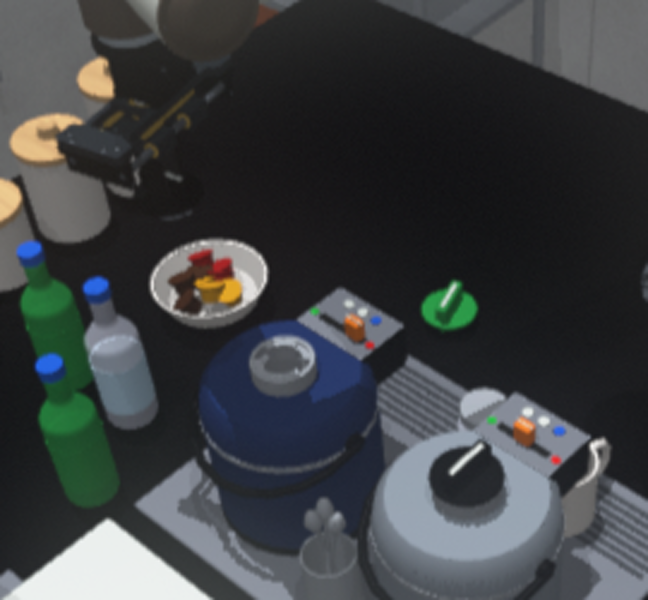

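View pics/side9.png

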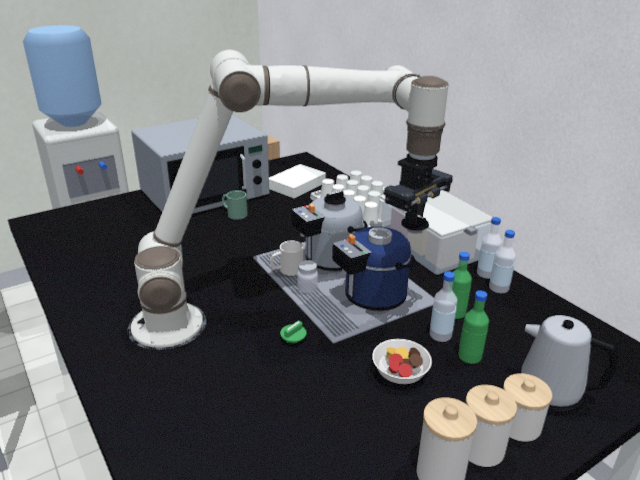

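The cap is held level and clear. The wrist camera now faces the pot, so I'll take one more check of the lock from there.

Run:
```python
from h import *
c=cam('wrist');p,d=read_camera('wrist');cv2.imwrite('pics/wrist10.png',p[:,:,::-1])
hsv=cv2.cvtColor(p,cv2.COLOR_RGB2HSV);h,sa,v=[hsv[...,i].astype(int) for i in range(3)]
for cn,k,z in [('green',(h>45)&(h<80)&(sa>90)&(v>70),.200),('red',((h<5)|(h>174))&(sa>120)&(v>90),.200),('orange',(h>6)&(h<18)&(sa>140)&(v>100),.212)]:
    n,l,st,ce=cv2.connectedComponentsWithStats(k.astype('uint8'))
    for i in range(1,n):
        if st[i,4]>25:
            w=ray(c,*ce[i],z)
            if np.linalg.norm(w[:2]-AX[:2])<.16: print(cn,st[i],w.round(4),((w-AX)@PX).round(4),((w-AX)@PY).round(4))
```

```text
green [272  50  11  13 118] [ 0.5083 -0.2435  0.2   ] -0.0878 -0.0419
```

View pics/wrist10.png

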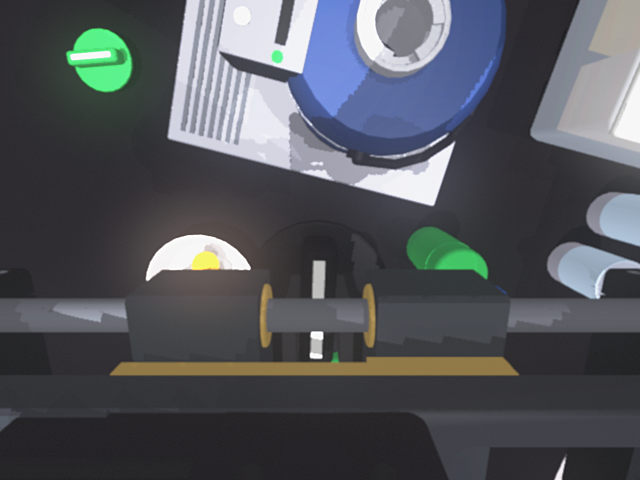

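Call:
servo_tool --moves '[{"x": -0.015, "y": 0, "z": -0.005, "ax": 0, "ay": 0, "az": 0}, {"x": -0.035, "y": 0, "z": -0.015, "ax": 0, "ay": 0, "az": 0}, {"x": -0.055, "y": 0, "z": -0.025, "ax": 0, "ay": 0, "az": 0}, {"x": -0.07, "y": 0, "z": -0.035, "ax": 0, "ay": 0, "az": 0}, {"x": -0.08, "y": 0, "z": -0.04, "ax": 0, "ay": 0, "az": 0}, {"x": -0.08, "y": 0, "z": -0.04, "ax": 0, "ay": 0, "az": 0}, {"x": -0.08, "y": 0, "z": -0.04, "ax": 0, "ay": 0, "az": 0}, {"x": -0.08, "y": 0, "z": -0.04, "ax": 0, "ay": 0, "az": 0}]'

```text
time: 12.35
position: [0.5594, -0.3362, 0.4296]
orientation: [1.065, 1.298, -1.065]
wrist_force: [0.3, -0.3, -1.0]
width: 0.0156
```

Run:
```python
from h import *
c=cam('wrist');p,d=read_camera('wrist');cv2.imwrite('pics/wrist11.png',p[:,:,::-1])
s=read_state();print(s['position'],s['width'],s['q'].round(3),s['time'])
hsv=cv2.cvtColor(p,cv2.COLOR_RGB2HSV);h,sa,v=[hsv[...,i].astype(int) for i in range(3)]
for cn,k,z in [('green',(h>45)&(h<80)&(sa>90)&(v>70),.200),('red',((h<5)|(h>174))&(sa>120)&(v>90),.200),('orange',(h>6)&(h<18)&(sa>140)&(v>200),.224)]:
    n,l,st,ce=cv2.connectedComponentsWithStats(k.astype('uint8'))
    for i in range(1,n):
        if st[i,4]>15:
            w=ray(c,*ce[i],z)
            if np.linalg.norm(w[:2]-AX[:2])<.16: print(cn,st[i],w.round(4),((w-AX)@PX).round(4),((w-AX)@PY).round(4))
```

```text
[ 0.55936397 -0.33637136  0.42929432] 0.01611134091482832 [-2.940e-01  3.890e-01  4.870e-01 -1.000e-03 -1.672e+00 -2.653e+00] 12.4
green [283 115   9  10  67] [ 0.5084 -0.2435  0.2   ] -0.0876 -0.0418
red [302  28   9  11  72] [ 0.5126 -0.1617  0.2   ] -0.0875 0.0401
orange [299  39  10  24  47] [ 0.5171 -0.1851  0.224 ] -0.0818 0.0169
```

View pics/wrist11.png

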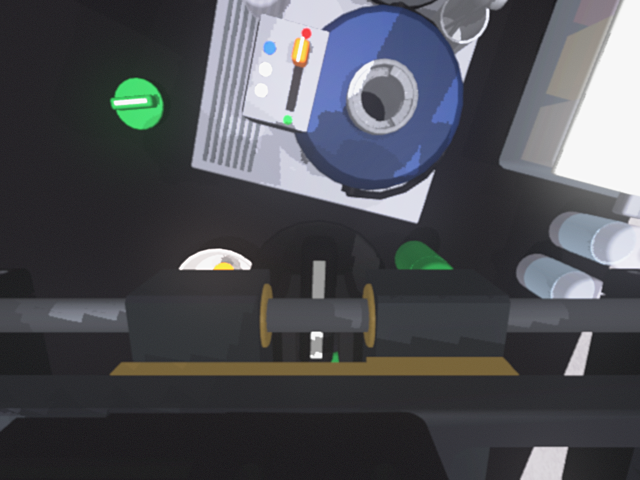

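The lock covers the red end of its slot. It sits against the red dot (306,33), and no slot shows between them. The cap is held upright beside the open collar, so I'm handing the job in.

```bash
python3 -c "
from workcell import *
s=read_state();print(s['time'],s['position'],s['width']);print(finish_job())"
```

```text
12.4 [ 0.55936397 -0.33637136  0.42929432] 0.01611134091482832
the job is handed in; nothing more can be done
None
```

The blue pot is ready for filling: its lock is at the red-dot end stop and its cap is off, held upright in the gripper. I handed the job in at 12.4 s of the 58 s; it reports no verdict.

- **Lock:** I pushed it until the force jumped from 2 N to 15.5 N. Afterwards the scene camera showed it had moved about 31 mm. The last wrist view showed it against the red dot with no slot left beyond it. The two cameras put its end position at about 37 and 42 mm, either side of the 40 mm stop, so I relied on the force and the wrist view.
- **Cap:** Anticlockwise was blocked, at 1 N·m with the bar slipping in the jaws. Clockwise turned freely, so I took it to about 76° and then lifted it with almost no resistance.
- **Final pose:** The cap is about 19 cm higher than it sat and about 13.5 cm to the side of the opening. The jaws read 16 mm, the thickness of the cap's bar.
- **Everything else:** The silver pot's lock measured the same before and after. Its cap, the bowl, the bottles and the green look-alikes appeared undisturbed in the last pictures.

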